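# Hang up the cable car and open the parts tub

## Task

The toy cable-car cabin is parked on the cap of the parts tub: hang it by its handle on the station's hook and let go of it. Then twist the tub's cap anticlockwise, with the tub staying seated in its tray, stop turning as soon as it comes loose, lift it straight off and finish holding it level, about two centimetres clear above the tub's mouth, without letting go. Leave the other toys where they are.

Things in the scene. Friction and masses are not known exactly. Their poses are not given: they have to be found in the camera images.
- cabin_handle (a point): Middle of the cable-car cabin's handle bar: a level square aluminium bar 9 x 9 mm, 101 mm long along the cabin's own y, on two upright legs at its ends (y = +-47 mm, 7 mm thick), 45 mm above the roof, with 41 x 87 mm of free space below it. It can be pinched from above beside its middle (25 mm along y is clear of both leg and hook), leaving the middle for the hook. z up.
- cabin: The toy cable-car cabin: pale wooden box with windows, 50 (x) x 92 (y) x 47 mm high (roof 56 x 104), 0.1 to 0.16 kg, standing on the tub's cap at the start; origin at the centre of its underside, 92.5 mm below the handle bar's middle.
- hook_seat (a point): Middle of the hook's trough floor (200 mm above the table), on which the bar's underside comes to rest, the bar lying along the station's y, either way round. The hook is a steel strip 14 mm wide (y). Trough floor 20 mm long (x); lip at x = -19 mm, 16 mm above the floor; from x = +18 mm the strip runs level, 9 mm above the floor, to the post at x = 75 to 89 mm, no taller.
- station: The hook station, fixed: wooden foot 16 mm high (x = -20 to 110, y = +-45 mm), post and one steel hook. Origin on the table straight below the trough's middle. Its +x points from the hook's open end to the post, so the hook opens towards -x (roughly towards the robot).
- cap_center (a point): Centre of the tub's round ribbed grey twist cap, 62 mm across, 25 mm high (half of it above this point), 35 g, z up. Tight at the start: its x axis 0 to 0.2 rad anticlockwise of the tub's x. It unscrews ANTICLOCKWISE seen from above, without rising, against 0.3 to 0.55 N m. Loose at 1.06 rad past the tub's x (0.86 to 1.06 rad of turning); turned too far at 1.5 rad.
- cap: The same cap; origin at the centre of its lower edge, 12.5 mm below its centre. Lugs in its skirt hook under lugs on the tub's neck; once loose a springy gasket (about 15 N) lifts it by up to 2.5 mm and it comes straight off. Pulled before that, it lifts the tub. Beyond 1.6 rad it would catch again.
- tub_rim (a point): Centre of the rim of the tub's mouth (neck 44 mm across), 78 mm above the tub's underside; x and z are the tub's own axes, z up. The shoulder, 74 mm across, lies 26 mm below the rim. At the start the cap's centre is 1.5 mm below this point (the rim is inside the cap); the cap's lower edge is level with the rim when the cap's centre is 12.5 mm above it.
- tub: The tub: white plastic, round, on a square foot 80 x 80 x 12 mm, 0.3 to 0.5 kg, loose; origin at the centre of its underside. The foot sits in a wooden tray fixed to the table (94 x 94 mm, 20 mm high, inside 82 x 82, floor 6 mm above the table), which keeps the tub from turning but not from being lifted.
- railcar: Bystander: teal plastic mountain railway car, 48 x 104 x 52 mm; origin under its centre.
- rack_track: Bystander: wooden rack track segment lying flat, 40 x 150 x 19 mm; origin under its centre.
- globe: Bystander: glass mini globe lamp shade, 72 mm ball on a brass foot, 83 mm high; origin under its centre.
- booth: Bystander: grey plastic ticket booth, 78 x 88 x 98 mm; origin under its centre.
- small_jar: Bystander: small closed white jar, 40 mm across, 60 mm high; origin under its centre.
- tree: Bystander: little wooden toy fir tree, 40 mm across, 78 mm high; origin under its centre.
There are look-alikes about, which are no part of the job. Leave any green or turquoise look-alike of the cabin alone. What is shaped like the tub but blue is not meant.

How it is judged (in metres and radians):
On the way, in this order (a step that is already met when the one before it is completed fails the run):
1. the cabin hangs by its handle in the hook's trough, let go by the gripper, while the cap is still on tight (z of cabin_handle in the frame of hook_seat between -0.004 and 0.016 m and x of cabin_handle in the frame of hook_seat between -0.015 and 0.015 m and y of cabin_handle in the frame of hook_seat between -0.04 and 0.04 m and angle between cabin_handle's own z axis and vertical below 0.5 rad and contact force between cabin and station above 0.3 N and contact force between cabin and the fingers below 0.05 N and angle between the x axis of cap_center and the x axis of tub_rim, either way round below 0.5 rad), for 0.3 s.
2. the cap is turned loose while it is still on the tub's neck (angle between the x axis of cap_center and the x axis of tub_rim, either way round above 1 rad and z of cap_center in the frame of tub_rim below 0.01 m), for 0.05 s.
At the end, for the whole second after the job is handed in: The fingers hold the cap (over 1 N), still, level within 0.2 rad, its lower edge 5 to 45 mm above the rim, axis within 20 mm of the tub's, not touching the tub, which stands upright in its tray; the cabin hangs by its bar in the hook's trough (15 mm along, 40 mm across), let go (z of cabin_handle in the frame of hook_seat between -0.004 and 0.016 m and x of cabin_handle in the frame of hook_seat between -0.015 and 0.015 m and y of cabin_handle in the frame of hook_seat between -0.04 and 0.04 m and angle between cabin_handle's own z axis and vertical below 0.5 rad and contact force between cabin and station above 0.3 N and contact force between cabin and the fingers below 0.05 N and z of cap_center in the frame of tub_rim between 0.0175 and 0.0575 m and horizontal distance between cap_center and tub_rim below 0.02 m and angle between cap_center's own z axis and vertical below 0.2 rad and contact force between cap and the fingers above 1 N and contact force between cap and tub below 0.05 N and linear speed of cap below 0.03 m/s and height (world z) of tub below 0.012 m and angle between tub's own z axis and vertical below 0.06 rad); the arm keeps its last pose, push and grip.
It fails at once if the tub is lifted out of its tray or tipped (raised more than 10 mm or tilted more than 0.2 rad) (height (world z) of tub above 0.016 m or angle between tub's own z axis and vertical above 0.2 rad).
It fails at once if the cap is turned on well past loose (1.5 rad from the tub's x axis) (angle between the x axis of cap_center and the x axis of tub_rim, either way round above 1.5 rad).
It fails at once if another toy is pushed more than 30 mm (distance of any of railcar, rack_track, globe, booth, small_jar, tree from where it was at the start of the episode above 0.03 m).
It also fails if it takes over 61 s, if anything falls off the work surface, if the arm or the gripper's body presses on something with over 40 N, if the wrist force passes 120 N, or if a joint passes its speed limit or range.

## Robot

A 6-joint arm with a two-finger parallel gripper is mounted at the origin on the work surface. World frame = base frame: x ahead of the robot, y to its left, z up, the work surface at z = 0. Lengths are in mm, angles in rad, forces in N, time in s.
With the tool pointing down it reaches from about 275 to 1000 mm from the base axis. Payload 8.4 kg.
Tool frame: the origin (TCP) lies at the very end of the fingers, on their centre line; the grasp point (between the pads) lies 19 mm behind it (robot.grip_depth is the distance from the TCP to the grasp point, in mm); z points along the fingers, y is the line along which they close (so a half turn about z gives the same grasp; the last joint's range is limited). The gripper opens to 85 mm and grips with 20 to 120 N. Pads are 22 mm wide; open, the fingers measure 114 mm over their backs; the gripper's body (76 mm by 85 mm) begins 54 mm behind the grasp point. The pads swing forward as they close: fully open they stand 13 mm farther back than shut.
Start: joints at [1.29, 0.353, 1.633, -0, 1.155, -0.002], TCP at [172, 600.869, 231.281] pointing down, gripper open.
Joint ranges: [-2.63, 2.63], [-0.92, 2.1], [0.06, 2.66], [-1.3, 4.44], [0, 2.69], [-3.02, 3.02]. Speed limits (rad/s): [2.22, 2.22, 2.79, 3.14, 3.14, 3.14].

## Interface

Orientations are given as a unit quaternion [w, x, y, z].
In Python, from rig import robot, imaging gives the robot as it stands.
- The arm moves only by the shell command python3 -m inch 'ROWS' [FORCE]. ROWS is JSON, a list that holds one entry, the list of rows, each a list of 5 numbers: the opening, from 0 (shut) to 1 (fully open), then the shift along the tool's x, y, z scaled (see below), then the turn about the tool's z scaled (see below). A call has 1 to 10 rows; each row is the pose to reach, as a shift and turn from the pose commanded when the call began, along the tool's axes at that moment; what a row does not reach only later rows make up. The controller multiplies each number of a shift by 30 cm and each number of a turn by 90 degrees. A row lasts 1/12 s, in which the tool goes at most 41.7 mm and 7.16 degrees, less where a joint would pass 70% of its speed; a pose out of reach is approached as far as the arm can. A call with a number of a shift or a turn outside -1 to 1 is refused whole. A call with a gripper value outside its range is refused whole. The fingers move at their own pace and stop on an object; FORCE is the grip in N (left out, the last holds). Time passes only in rows, so rows that repeat a pose let the fingers close. It gives the time, the measured TCP pose, the force, the opening and the grip force at its end, in the units of the state.
- robot.get_state(): the state, without advancing time (a new reading comes with each control period).
- imaging.grab_frame(name): name is "scene" or "top"; returns (picture, depth): 420x560x3 uint8, blue, green, red; 420x560 float32, mm along the optical axis (not along the pixel's ray), 0 where there is no reading.
- imaging.get_calibration(name): a dict with "camera_matrix" (3x3 intrinsics, pixels), "distortion" ([k1, k2, p1, p2, k3] as OpenCV has them; the pictures are not rectified), "extrinsics" (4x4, takes a point from world to camera coordinates). Camera axes: x right, y down, z forward; pixel columns grow to the right and rows downward; lengths in mm; the calibration is good to about 2 mm. A picture is of the moment at which its call begins. get_calibration takes no time and is no camera call.
- robot.hand_in(): hands the job in; it is judged then, once.
The state is a dict: "t": time; "joints": joint angles; "joint_velocities": joint speeds; "effort": joint torques, N m; "eef_pos": TCP position; "tool_rot": TCP orientation; "wrist_force": force on the tool from outside, world axes, zero at the start; "torque": the same for the moment, N m; "gripper_width": finger opening in mm; "grip_force": force on a finger pad.
Only numpy, scipy, OpenCV 4.12 (cv2) and the standard library are available. Lean on these libraries where they do the work, as an engineer would, in place of code of your own. Each camera call takes 0.05 s, during which the arm holds its last target. There are 200 camera calls.

## Working session

There is one attempt and no reset: what is moved stays moved. The work goes in short steps, Python scripts to look and compute and a shell command to move; the robot and the scene stay as the last step left them, time stands still between calls to the robot, and variables do not carry over. Pictures are saved under pics/ and viewed, at most 10 in all, crops included, and the job is handed in when it is done.

```bash
ls; mkdir -p pics
python3 - <<'E'
from rig import robot, imaging
import cv2,numpy as np
for n in("scene","top"):
    p,d=imaging.grab_frame(n); cv2.imwrite(f"pics/{n}0.png",p); np.save(f"pics/{n}0.npy",d)
    c=imaging.get_calibration(n); print(n,c)
print(robot.get_state())
E
```

```text
pics
scene {'camera_matrix': array([[477.5503882 ,   0.        , 279.66786017],
       [  0.        , 477.5503882 , 209.69755934],
       [  0.        ,   0.        ,   1.        ]]), 'distortion': array([-0.00015539,  0.        ,  0.        ,  0.        ,  0.        ]), 'extrinsics': array([[-6.05911286e-01,  7.95527311e-01, -2.79479943e-03,
         2.92864074e+02],
       [ 6.69289856e-01,  5.07857545e-01, -5.42339195e-01,
        -2.70176926e+02],
       [-4.30026282e-01, -3.30479970e-01, -8.40154977e-01,
         1.55542253e+03],
       [ 0.00000000e+00,  0.00000000e+00,  0.00000000e+00,
         1.00000000e+00]])}
top {'camera_matrix': array([[513.59617199,   0.        , 280.58622161],
       [  0.        , 513.59617199, 203.92786134],
       [  0.        ,   0.        ,   1.        ]]), 'distortion': array([-0.0778308,  0.       ,  0.       ,  0.       ,  0.       ]), 'extrinsics': array([[-2.06599624e-02, -9.99600841e-01,  1.92697681e-02,
        -1.66008441e+01],
       [-9.87951627e-01,  1.74547919e-02, -1.53775528e-01,
         5.13818471e+02],
       [ 1.53377797e-01, -2.
[... 151 characters left out ...]
.1, 'joints': array([ 1.28960510e+00,  3.53571839e-01,  1.63407195e+00,  1.09131212e-05,
        1.15521514e+00, -2.39479938e-03]), 'joint_velocities': array([-0.00067736, -0.00077364, -0.00198806, -0.00056781,  0.00277099,
        0.00092695]), 'effort': array([-1.04978841e-03, -6.06352615e+01, -3.42820144e+01, -1.02964696e-04,
        3.81312770e-03, -3.44045236e-05]), 'eef_pos': array([171.87085461, 600.4467425 , 230.63595   ]), 'tool_rot': array([-9.44150119e-05,  1.38949348e-01,  9.90299287e-01, -6.26081209e-04]), 'wrist_force': array([ 0.79048159,  0.10418456, -0.3516819 ]), 'torque': array([-0.06180823, -0.03368344,  0.03858844]), 'grip_force': 0.0, 'gripper_width': 85.38521605360143}
```

View pics/scene0.png

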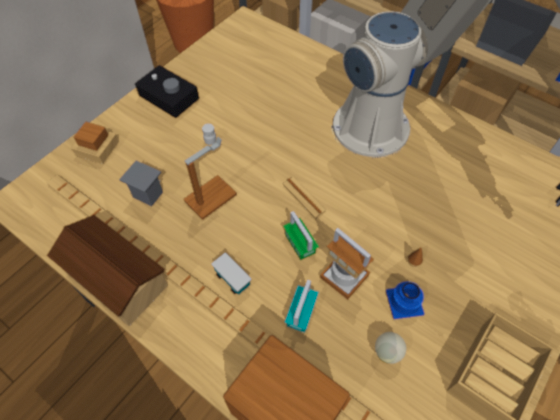

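View pics/top0.png

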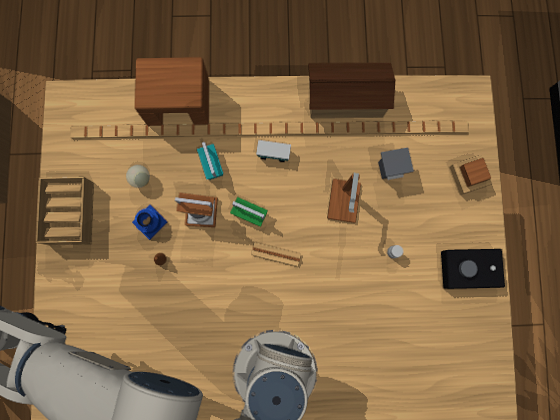

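The cabin on the tub is at top (195,207) and scene (347,257). The station is at top (350,195) and scene (208,180), and the green and teal cabins and the blue tub are look-alikes. Next I'll zoom in on the cabin and hook.

```bash
cat > h.py <<'E'
import numpy as np,cv2
from rig import robot,imaging
def ray(n,uv):
    c=imaging.get_calibration(n);E=c["extrinsics"];R,t=E[:3,:3],E[:3,3]
    q=cv2.undistortPoints(np.array([[uv]],float),c["camera_matrix"],c["distortion"])[0,0]
    return -R.T@t,R.T@np.array([q[0],q[1],1])
def onz(n,uv,z):
    o,d=ray(n,uv);return o+d*(z-o[2])/d[2]
def tri(a,b):   # a scene px, b top px
    o1,d1=ray("scene",a);o2,d2=ray("top",b)
    s=np.linalg.lstsq(np.c_[d1,-d2],o2-o1,rcond=None)[0]
    p,q=o1+d1*s[0],o2+d2*s[1];return (p+q)/2,np.linalg.norm(p-q)
def cloud(n,d):  # world point per pixel
    c=imaging.get_calibration(n);E=c["extrinsics"]
    v,u=np.mgrid[:420,:560]
    q=cv2.undistortPoints(np.c_[u.ravel(),v.ravel()].astype(float)[:,None],c["camera_matrix"],c["distortion"])[:,0]
    P=np.c_[q,np.ones(len(q))]*d.reshape(-1,1)
    return ((P-E[:3,3])@E[:3,:3]).reshape(420,560,3)
def crop(p,u,v,w,h,k,step=10):
    o=cv2.resize(p[v:v+h,u:u+w],None,fx=k,fy=k,interpolation=cv2.INTER_CUBIC)
    for x in range(-(-u//step)*step,u+w,step):
        cv2.line(o,((x-u)*k,0),((x-u)*k,5),(0,0,255),1);cv2.putText(o,str(x),((x-u)*k-8,15),0,.33,(0,0,255))
    for y in range(-(-v//step)*step,v+h,step):
        cv2.line(o,(0,(y-v)*k),(5,(y-v)*k),(0,0,255),1);cv2.putText(o,str(y),(6,(y-v)*k+4),0,.33,(0,0,255))
    return o
E
python3 - <<'E'
from h import *
s=cv2.imread("pics/scene0.png");t=cv2.imread("pics/top0.png")
o=np.vstack([np.hstack([crop(t,165,185,66,50,6),crop(s,310,225,66,50,6)][:1]+[crop(s,315,222,66,75,4)[:300]] if 0 else [crop(t,165,180,66,50,6),crop(s,313,224,66,50,6) if 0 else cv2.resize(crop(s,313,224,66,75,6),(396,450))[:300]]),
 np.hstack([crop(t,325,165,66,50,6),crop(s,178,130,66,50,6)])])
cv2.imwrite("pics/z0.png",o)
Ct=cloud("top",np.load("pics/top0.npy"));Cs=cloud("scene",np.load("pics/scene0.npy"))
for n,C,b in(("cab top",Ct,(170,185,225,235)),("cab sc",Cs,(315,222,380,300)),("st top",Ct,(325,165,370,225)),("st sc",Cs,(180,130,230,220))):
    P=C[b[1]:b[3],b[0]:b[2]].reshape(-1,3);P=P[np.isfinite(P).all(1)]
    print(n,np.histogram(P[:,2],bins=np.arange(-10,280,10))[0])
    for lo,hi in((175,200),(200,230)):
        Q=P[(P[:,2]>lo)&(P[:,2]<hi)]
        if len(Q):print(lo,hi,len(Q),Q.mean(0).round(1),Q.min(0).round(),Q.max(0).round())
E
```

```text
cab top [856 736 202  97   9   6  41  18   5   7  37   7   5   0 150 407   7   4
   5  39  91   0   0   0   0   0   0   0]
175 200 132 [503.2 223.  190.9] [492. 174. 175.] [516. 275. 199.]
cab sc [1594 1362  373  147   44   90  132   21   30   22   34   69   65   59
  173  566   17   18   16   84  131    0    0    0    0    0    0    0]
175 200 219 [501.7 225.8 190.2] [489. 175. 179.] [512. 274. 196.]
st top [768 766 729 119   5   7   8   3   8   4   6   4   7   5   7   3   5   3
   3   4  36 126  57   1   0   0   0   0]
175 200 43 [ 510.4 -222.3  194. ] [ 474. -242.  175.] [ 568. -213.  200.]
200 230 184 [ 526.2 -227.2  208. ] [ 463. -245.  200.] [ 573. -210.  221.]
st sc [1515 1283  977   86   52   32   42   25   17   18   16   14   19   16
   19   18   20   18   16   21   46  167   41    0    0    0    0    0]
175 200 72 [ 528.3 -223.4  191.9] [ 467. -242.  175.] [ 569. -210.  200.]
200 230 208 [ 522.8 -224.8  207.6] [ 460. -244.  200.] [ 571. -208.  217.]
```

View pics/z0.png

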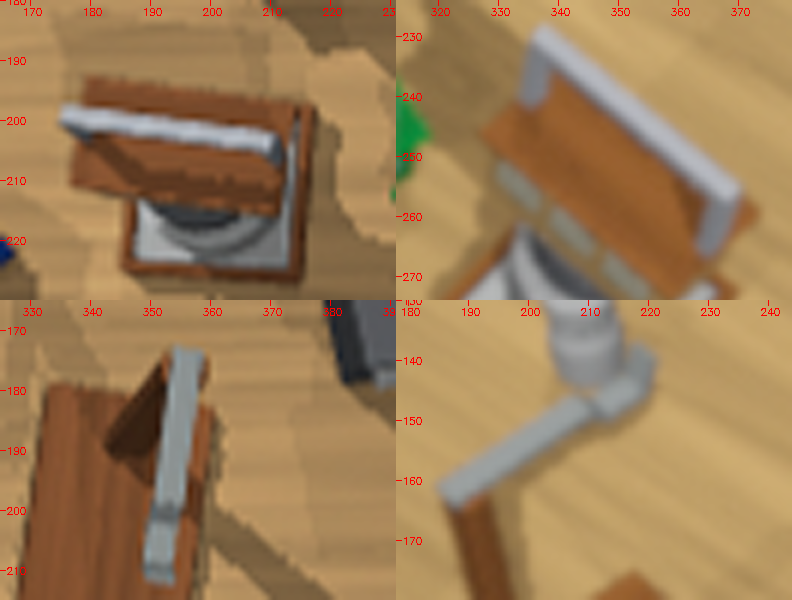

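The crops show the bar in top from (175,199) to (211,204) and in scene from (337,230) to (369,257). In top, the hook runs from its post end at (356,173) to the lip at (351,212), with the trough near (351,206).

Run:
```python
from h import *
Ct=cloud("top",np.load("pics/top0.npy"));Cs=cloud("scene",np.load("pics/scene0.npy"))
def fit(n,C,b,lo,hi):
    P=C[b[1]:b[3],b[0]:b[2]].reshape(-1,3);P=P[(P[:,2]>lo)&(P[:,2]<hi)]
    c,a,_=(lambda r:(np.array(r[0]),np.array(r[1]),0))(cv2.minAreaRect(P[:,:2].astype(np.float32)))
    vx,vy,x,y=cv2.fitLine(P[:,:2].astype(np.float32),cv2.DIST_HUBER,0,.01,.01).ravel()
    s=(P[:,:2]-[x,y])@[vx,vy]
    print(n,len(P),"mid",np.array([x,y])+(s.min()+s.max())/2*np.array([vx,vy]),"ends",np.array([x,y])+s.min()*np.array([vx,vy]),np.array([x,y])+s.max()*np.array([vx,vy]),"len",np.ptp(s),"ang",np.arctan2(vy,vx),"z",np.median(P[:,2]))
fit("bar t",Ct,(170,185,225,235),184,200);fit("bar s",Cs,(315,222,380,300),184,200)
fit("st t",Ct,(325,165,370,225),201,225);fit("st s",Cs,(180,130,230,220),201,225)
print("bar tri",tri((337,229.5),(175,198.5)),tri((368.5,257),(210.5,204.5)))
print("bar tri lip",tri((219.5,141),(351,211)),tri((186.5,162),(356,173.5)))
# roof fit
fit("roof t",Ct,(170,185,225,235),134,150);fit("roof s",Cs,(315,222,380,300),134,150)
st=robot.get_state();print(st["eef_pos"],st["tool_rot"])
# profile of strip heights along
P=Cs[130:220,180:230].reshape(-1,3);P=P[(P[:,2]>192)&(P[:,2]<225)];i=np.argsort(P[:,0])[::6];print(P[i].round(0).tolist()[:30])
```

```text
bar t 127 mid [503.57029259 224.52351744] ends [496.31662632 174.32780977] [510.82395886 274.71922511] len 101.43420869592651 ang 1.4272821 z 191.25527413121003
bar s 200 mid [501.55106723 224.48549208] ends [493.95486301 175.07635157] [509.14727145 273.89463258] len 99.97930606789004 ang 1.4182498 z 191.16047442510546
st t 175 mid [ 517.00486936 -225.65920763] ends [ 462.4045213  -215.99466543] [ 571.60521741 -235.32374982] len 110.8981758507328 ang -0.17519057 z 208.43742042579277
st s 198 mid [ 515.36942965 -223.89567214] ends [ 460.54982202 -215.59528592] [ 570.18903727 -232.19605835] len 110.88887854664104 ang -0.15027131 z 208.29914144053802
bar tri (array([515.51912353, 226.77263299, 267.61465918]), np.float64(71.63960907642804)) (array([487.93993244, 222.86636239, 116.86711993]), np.float64(88.76125493193321))
bar tri lip (array([ 463.29452572, -215.90830873,  205.00783028]), np.float64(4.065439717486111)) (array([ 568.61946964, -234.15933334,  208.31037227]), np.float64(3.6276320868739886))
roof t 556 mid [498.71911864 225.12170587] ends [491.54015443 173.26746542] [505.8980
[... 365 characters left out ...]
.0], [463.0, -221.0, 213.0], [465.0, -220.0, 207.0], [466.0, -215.0, 208.0], [468.0, -211.0, 204.0], [470.0, -210.0, 198.0], [473.0, -215.0, 198.0], [477.0, -221.0, 201.0], [478.0, -213.0, 196.0], [482.0, -214.0, 199.0], [486.0, -220.0, 203.0], [489.0, -217.0, 200.0], [495.0, -228.0, 209.0], [498.0, -216.0, 205.0], [501.0, -219.0, 209.0], [504.0, -217.0, 210.0], [508.0, -217.0, 205.0], [511.0, -224.0, 211.0], [514.0, -219.0, 206.0], [516.0, -220.0, 207.0], [519.0, -230.0, 211.0], [523.0, -223.0, 211.0], [527.0, -224.0, 206.0], [529.0, -225.0, 208.0], [533.0, -231.0, 211.0], [534.0, -230.0, 209.0], [538.0, -231.0, 208.0], [542.0, -226.0, 212.0], [544.0, -221.0, 210.0], [547.0, -225.0, 209.0]]
```

Bar middle is (502.5, 224.5, 187.5) with a direction of 1.423 rad, its length is about 101 mm and its top is at 191, so it matches the given sizes. The trough is at about (482.4, -219.3) with the station yaw near -0.163; the strip is 110 mm long and about 209 high, which also fits. I'll move next.

```bash
cat > go.py <<'E'
import sys
from h import *
from scipy.spatial.transform import Rotation as R
s=robot.get_state();q=s["tool_rot"];M=R.from_quat(np.r_[q[1:],q[0]]).as_matrix()
yaw=np.arctan2(M[1,1],M[0,1]);x,y,z,w=map(float,sys.argv[1:5])
d=M.T@(np.array([x,y,z])-s["eef_pos"])/300
print("pos",s["eef_pos"].round(1),"yaw",yaw.round(3),"shift",d.round(4),"turn",round(-(w-yaw)/(np.pi/2),4),"j",s["joints"].round(2),"F",s["wrist_force"].round(1),"t",s["t"])
E
python3 go.py 498.8 199.8 230 -0.148
```

```text
pos [171.9 600.4 230.6] yaw 1.292 shift [-1.4152 -0.984   0.0033] turn 0.9167 j [ 1.29  0.35  1.63  0.    1.16 -0.  ] F [ 0.8  0.1 -0.4] t 0.1
```

```bash
python3 -m inch '[[[0.7,-0.8,-0.55,0,0.55],[0.7,-0.8,-0.55,0,0.55],[0.7,-0.8,-0.55,0,0.55],[0.7,-0.8,-0.55,0,0.55],[0.7,-0.8,-0.55,0,0.55],[0.7,-0.8,-0.55,0,0.55],[0.7,-0.8,-0.55,0,0.55],[0.7,-0.8,-0.55,0,0.55],[0.7,-0.8,-0.55,0,0.55]]]' 80; python3 go.py 498.8 199.8 230 -0.148
```

```text
t: 0.85
eef_pos: [358.4, 374.5, 231.2]
tool_rot: [-0.0, 0.542, 0.84, -0.0]
wrist_force: [0.4, -0.6, 0.2]
gripper_width: 59.8
grip_force: 0.0
pos [358.4 374.5 231.2] yaw 0.424 shift [-0.7233  0.1866  0.0039] turn 0.3643 j [0.8  0.19 1.86 0.   1.1  0.38] F [ 0.4 -0.6  0.2] t 0.85
```

```bash
python3 -m inch '[[[0.6,-0.723,0.187,0.004,0.364],[0.6,-0.723,0.187,0.004,0.364],[0.6,-0.723,0.187,0.004,0.364],[0.6,-0.723,0.187,0.004,0.364],[0.6,-0.723,0.187,0.004,0.364],[0.6,-0.723,0.187,0.004,0.364],[0.6,-0.723,0.187,0.004,0.364],[0.6,-0.723,0.187,0.004,0.364],[0.6,-0.723,0.187,0.004,0.364]]]'; python3 go.py 498.8 199.8 170 -0.148
```

```text
t: 1.6
eef_pos: [497.5, 203.5, 229.8]
tool_rot: [-0.0, 0.755, 0.655, -0.0]
wrist_force: [-0.5, 0.6, 0.2]
gripper_width: 51.8
grip_force: 0.0
pos [497.5 203.5 229.8] yaw -0.142 shift [-0.0116  0.0061  0.1993] turn 0.0039 j [0.39 0.22 1.82 0.   1.1  0.53] F [-0.5  0.6  0.2] t 1.6
```

```bash
python3 -m inch '[[[0.6,0,0,0.1,0.004],[0.6,0,0,0.2,0.004],[0.6,0,0,0.2,0.004],[0.6,0,0,0.2,0.004]]]'; python3 go.py 498.8 199.8 170 -0.148
```

```text
t: 1.93
eef_pos: [496.6, 203.1, 169.3]
tool_rot: [-0.001, 0.757, 0.653, -0.002]
wrist_force: [0.7, 0.0, 0.7]
gripper_width: 51.1
grip_force: 0.0
pos [496.6 203.1 169.3] yaw -0.148 shift [-0.0097  0.009  -0.0025] turn 0.0003 j [0.39 0.29 1.88 0.   0.98 0.53] F [0.7 0.  0.7] t 1.9333
```

```bash
python3 -m inch '[[[0.6,-0.01,0.009,0,0],[0.6,-0.01,0.009,0,0],[0,-0.01,0.009,0,0],[0,-0.01,0.009,0,0],[0,-0.01,0.009,0,0],[0,-0.01,0.009,0,0],[0,-0.01,0.009,0,0],[0,-0.01,0.009,0,0],[0,-0.01,0.009,0,0],[0,-0.01,0.009,0,0]]]' 80; python3 go.py 498.8 199.8 170 -0.148
```

```text
t: 2.77
eef_pos: [500.8, 198.8, 170.4]
tool_rot: [0.0, 0.758, 0.652, 0.0]
wrist_force: [-2.2, -1.2, 5.2]
gripper_width: 7.4
grip_force: 78.4
pos [500.8 198.8 170.4] yaw -0.15 shift [ 0.0023 -0.007   0.0012] turn -0.0013 j [ 0.38  0.29  1.88 -0.    0.98  0.53] F [-2.2 -1.2  5.2] t 2.7667
```

```bash
python3 -m inch '[[[0,0,0,-0.03,0],[0,0,0,-0.08,0],[0,0,0,-0.14,0],[0,0,0,-0.2,0],[0,0,0,-0.2,0],[0,0,0,-0.2,0]]]'; python3 go.py 379.5 -226.9 230 -0.163
python3 - <<'E'
from h import *
p,d=imaging.grab_frame("scene");q,e=imaging.grab_frame("top")
Cs=cloud("scene",d);Ct=cloud("top",e)
cv2.imwrite("pics/l1.png",np.hstack([crop(p,300,190,80,110,5),crop(q,155,160,75,110,5)]))
E
```

```text
t: 3.27
eef_pos: [501.1, 198.9, 230.7]
tool_rot: [0.0, 0.758, 0.652, 0.001]
wrist_force: [-0.4, -0.2, -1.8]
gripper_width: 7.0
grip_force: 78.2
pos [501.1 198.9 230.7] yaw -0.15 shift [-1.4641e+00 -1.8850e-01  8.0000e-04] turn 0.0083 j [ 0.38  0.22  1.82 -0.    1.1   0.53] F [-0.4 -0.2 -1.8] t 3.2667
```

View pics/l1.png

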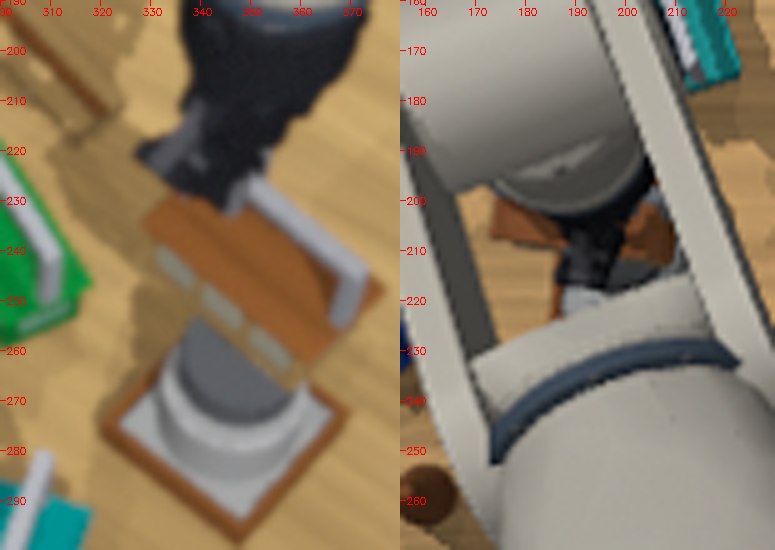

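The cabin is held level and clear of the cap, and the tub is still seated. I'll carry it to the open side of the hook.

```bash
python3 -m inch '[[[0,-0.1,-0.012,0,0.002],[0,-0.21,-0.025,0,0.003],[0,-0.32,-0.04,0,0.004],[0,-0.43,-0.055,0,0.004],[0,-0.54,-0.07,0,0.004],[0,-0.65,-0.085,0,0.004],[0,-0.74,-0.097,0,0.004],[0,-0.8,-0.105,0,0.004],[0,-0.8,-0.105,0,0.004]]]'; python3 go.py 394.3 -230.9 213 -0.163
```

```text
t: 4.12
eef_pos: [431.7, -36.3, 228.9]
tool_rot: [-0.001, 0.761, 0.649, -0.001]
wrist_force: [0.1, 0.4, -1.2]
gripper_width: 7.2
grip_force: 78.1
pos [431.7 -36.3 228.9] yaw -0.159 shift [-0.6602 -0.0207  0.0539] turn 0.0028 j [-0.09  0.05  2.02 -0.    1.07  0.07] F [ 0.1  0.4 -1.2] t 4.1167
```

```bash
python3 -m inch '[[[0,-0.1,-0.003,0,0],[0,-0.2,-0.006,0,0.003],[0,-0.3,-0.01,0.02,0.003],[0,-0.4,-0.013,0.03,0.003],[0,-0.5,-0.016,0.04,0.003],[0,-0.59,-0.019,0.054,0.003],[0,-0.645,-0.021,0.054,0.003],[0,-0.66,-0.021,0.054,0.003],[0,-0.66,-0.021,0.054,0.003],[0,-0.66,-0.021,0.054,0.003]]]'; python3 go.py 394.3 -230.9 213 -0.163
python3 - <<'E'
from h import *
p,d=imaging.grab_frame("scene");q,e=imaging.grab_frame("top")
np.save("pics/l2.npy",d);np.save("pics/l2t.npy",e)
cv2.imwrite("pics/l2.png",np.hstack([crop(p,175,80,80,110,5),crop(q,320,165,75,110,5)]))
E
```

```text
t: 4.95
eef_pos: [396.5, -227.6, 213.3]
tool_rot: [-0.001, 0.762, 0.648, 0.0]
wrist_force: [-0.7, -0.1, -1.9]
gripper_width: 6.9
grip_force: 78.1
pos [ 396.5 -227.6  213.3] yaw -0.162 shift [-0.012  -0.0055  0.001 ] turn 0.0009 j [-0.52  0.11  2.    0.    1.04 -0.36] F [-0.7 -0.1 -1.9] t 4.95
```

View pics/l2.png

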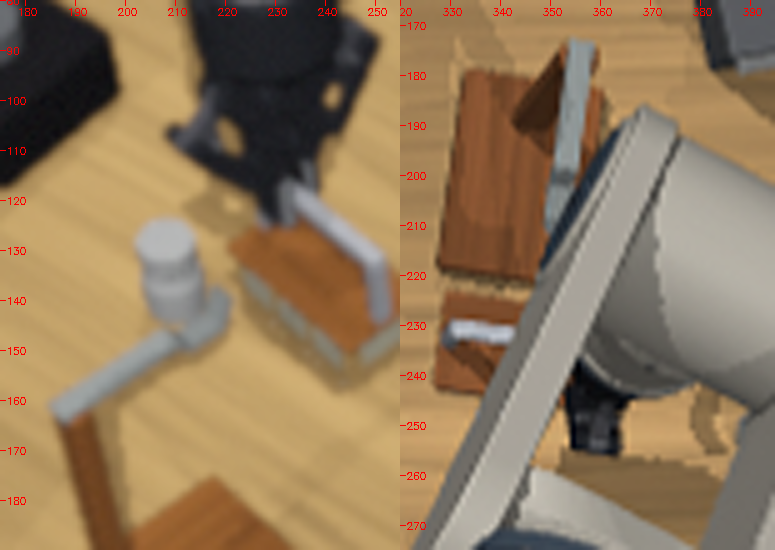

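The cabin hangs level in front of the hook's open end, with the visible bar at scene (235,118)-(252,133). I'll check the bar's line and height against the hook, both from the scene camera.

```bash
python3 - <<'E'
from h import *
C=cloud("scene",np.load("pics/l2.npy"));P=C[112:140,233:258].reshape(-1,3)
Q=P[(P[:,2]>226)&(P[:,2]<240)&(P[:,1]>-212)]
print(len(Q),np.median(Q,0),Q.max(0),np.percentile(Q[:,2],[10,50,90]))
vx,vy,x,y=cv2.fitLine(Q[:,:2].astype(np.float32),cv2.DIST_HUBER,0,.01,.01).ravel()
c0=np.array([482.4,-219.3]);a=np.array([.987,-.162]);b=np.array([.162,.987])
r=Q[:,:2]-c0;print("station frame x",np.median(r@a),"y range",(r@b).min(),(r@b).max(),"ang",np.arctan2(vy,vx))
C=cloud("top",np.load("pics/l2t.npy"));P=C[225:240,325:345].reshape(-1,3);Q=P[(P[:,2]>226)&(P[:,2]<240)];r=Q[:,:2]-c0
print("top",len(Q),np.median(r@a),(r@b).max(),np.median(Q[:,2]))
E
python3 go.py 478.7 -242.6 213 -0.163
```

```text
90 [ 403.5026426  -180.16628482  233.75024278] [ 411.62414489 -150.58235841  239.13584531] [229.68768755 233.75024278 236.75519659]
station frame x -83.54964912753678 y range -6.956767428268527 55.53747316358571 ang 1.4261565
top 45 -81.63897555937147 53.15672366608371 234.6112706547235
pos [ 396.7 -227.3  213.6] yaw -0.16 shift [-0.0068  0.2779  0.002 ] turn 0.0019 j [-0.52  0.11  2.    0.    1.04 -0.36] F [-0.2  0.4 -1. ] t 5.05
```

```bash
python3 -m inch '[[[0,-0.01,0.05,0,0.002],[0,-0.01,0.1,0,0.002],[0,-0.01,0.15,0,0.002],[0,-0.01,0.2,0,0.002],[0,-0.01,0.25,0,0.002],[0,-0.01,0.275,0,0.002],[0,-0.01,0.275,0,0.002],[0,-0.01,0.275,0,0.002]]]'
python3 - <<'E'
from h import *
p,d=imaging.grab_frame("scene")
s=robot.get_state();print(s["eef_pos"],s["wrist_force"])
cv2.imwrite("pics/l3.png",crop(p,165,90,80,100,6))
C=cloud("scene",d);P=C[100:165,180:245].reshape(-1,3)
Q=P[(P[:,2]>231)&(P[:,2]<238)];c0=np.array([482.4,-219.3]);a=np.array([.987,-.162]);b=np.array([.162,.987])
r=Q[:,:2]-c0;k=(r@b>5);print(k.sum(),np.median((r@a)[k]),(r@b).max())
E
```

```text
t: 5.72
eef_pos: [477.3, -243.8, 213.6]
tool_rot: [-0.0, 0.762, 0.647, -0.0]
wrist_force: [-0.6, 0.6, -0.8]
gripper_width: 7.4
grip_force: 78.2
[ 476.83979608 -243.8534708   213.62229159] [-0.51588158  0.25915751 -0.96364565]
55 -2.82887972514551 50.83451148784537
```

View pics/l3.png

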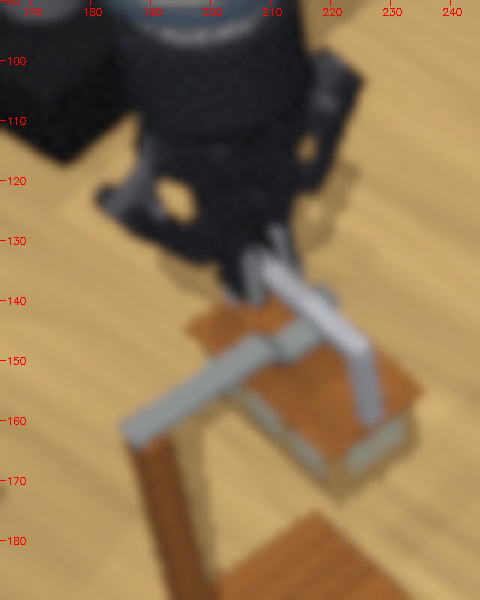

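The bar is over the trough with the hook strip inside the handle window. I'll lower it.

```bash
python3 -m inch '[[[0,0,0.007,0.02,0],[0,0,0.007,0.04,0],[0,0,0.007,0.06,0],[0,0,0.007,0.07,0],[0,0,0.007,0.078,0],[0,0,0.007,0.082,0],[0,0,0.007,0.082,0]]]'; python3 go.py 479 -244 187 -0.163
```

```text
t: 6.35
eef_pos: [479.4, -244.9, 189.0]
tool_rot: [-0.0, 0.763, 0.647, -0.0]
wrist_force: [0.2, 0.2, -1.8]
gripper_width: 7.1
grip_force: 78.2
pos [ 479.4 -244.9  189. ] yaw -0.164 shift [ 0.0029 -0.0018  0.0065] turn -0.0008 j [-0.48  0.27  1.86 -0.    1.02 -0.31] F [ 0.2  0.2 -1.8] t 6.35
```

Not touching yet, so I'll go down a little further until there is contact.

```bash
python3 -m inch '[[[0,0,0,0.003,0],[0,0,0,0.006,0],[0,0,0,0.009,0],[0,0,0,0.009,0]]]'; python3 go.py 479 -244 187 -0.163
```

```text
t: 6.68
eef_pos: [479.8, -245.1, 187.0]
tool_rot: [0.0, 0.763, 0.647, 0.0]
wrist_force: [-0.6, 0.6, 3.4]
gripper_width: 6.9
grip_force: 78.8
pos [ 479.8 -245.1  187. ] yaw -0.164 shift [ 0.0031 -0.0032  0.0001] turn -0.0007 j [-0.48  0.27  1.86 -0.    1.01 -0.31] F [-0.6  0.6  3.4] t 6.6833
```

```bash
python3 -m inch '[[[0.5,0,0,0.007,0],[0.5,0,0,0.007,0],[0.5,0,0,0.007,0],[0.5,0,0,0.007,0],[0.5,0,0,0.007,0],[0.5,0,0,0.007,0],[0.5,0,0,-0.06,0],[0.5,0,0,-0.16,0],[0.5,0,0,-0.26,0],[0.5,0,0,-0.3,0]]]'
python3 - <<'E'
from h import *
p,d=imaging.grab_frame("scene")
s=robot.get_state();print(s["eef_pos"],s["wrist_force"],s["gripper_width"])
cv2.imwrite("pics/l4.png",p)
C=cloud("scene",d);P=C[120:190,180:245].reshape(-1,3)
Q=P[(P[:,2]>203)&(P[:,2]<212)];c0=np.array([482.4,-219.3]);a=np.array([.987,-.162]);b=np.array([.162,.987])
r=Q[:,:2]-c0;k=(r@b>10)&(r@b<60);print(k.sum(),np.median((r@a)[k]),(r@b)[k].max(),np.median(Q[k,2]))
b0=C[250:300,310:370].reshape(-1,3)
for lo,hi in((92,99),(50,65),(15,25)):
    Q=b0[(b0[:,2]>lo)&(b0[:,2]<hi)]
    if len(Q): (x,y),rr=cv2.minEnclosingCircle(Q[:,:2].astype(np.float32));print(lo,len(Q),x,y,rr,Q.mean(0),cv2.minAreaRect(Q[:,:2].astype(np.float32)))
cv2.imwrite("pics/l4c.png",np.hstack([crop(p,180,110,65,75,6),crop(p,310,235,65,75,6)]))
E
```

```text
t: 7.52
eef_pos: [481.0, -245.7, 280.4]
tool_rot: [0.002, 0.763, 0.647, 0.001]
wrist_force: [0.6, -0.3, 1.4]
gripper_width: 42.7
grip_force: 0.0
[ 481.53152986 -245.9663309   281.39340221] [ 0.36443596 -0.88343191  2.57721459] 42.62524627523617
59 1.8080902768559108 52.20932555129784 208.11707094151348
92 385 536.12109375 211.4442901611328 71.99170684814453 [497.88528693 224.59049798  95.00962399] ((527.9884643554688, 200.58236694335938), (60.7520866394043, 140.00457763671875), 53.17676544189453)
50 207 543.739990234375 227.19712829589844 76.88069915771484 [516.93508671 230.0746246   56.86748451] ((534.6421508789062, 208.05838012695312), (69.80056762695312, 151.70423889160156), 64.5754165649414)
15 459 494.8126220703125 200.06715393066406 83.64286804199219 [513.82745274 231.22024247  18.90121209] ((496.9764709472656, 195.23806762695312), (156.50221252441406, 95.98661804199219), 87.767822265625)
```

View pics/l4c.png

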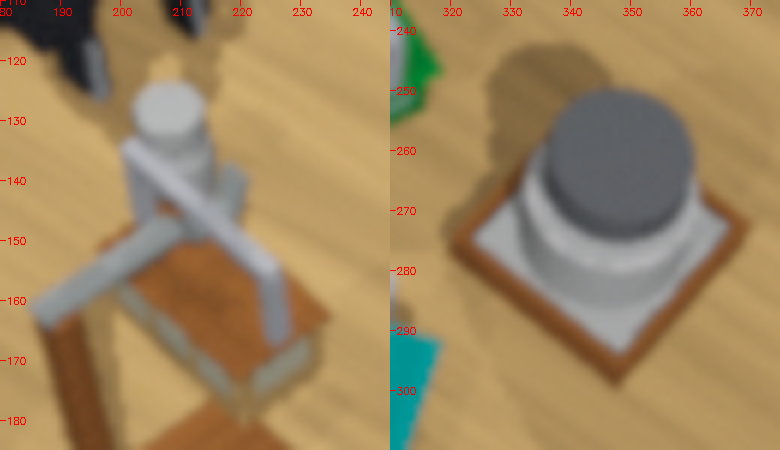

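The cabin hangs freely in the trough (bar at x≈+2, top at 208). The cap is fully visible, with its top disc around scene (349,261). Next I'll measure the cap in both views.

```bash
python3 - <<'E'
from h import *
for n,g in(("scene",(498,226)),("top",(498,226))):
    p,d=imaging.grab_frame(n);C=cloud(n,d);k=(abs(C[...,2]-95)<3)&(np.hypot(C[...,0]-g[0],C[...,1]-g[1])<45)
    P=C[k];c,_=cv2.minEnclosingCircle(P[:,:2].astype(np.float32));m=k.astype(np.uint8)
    cs=max(cv2.findContours(m,0,1)[0],key=len);e=cv2.fitEllipse(cs);print(n,len(P),"circ",c,_,"mean",P.mean(0),"ell->z95",onz(n,e[0],95),e)
    k=(abs(C[...,2]-20)<3)&(np.hypot(C[...,0]-g[0],C[...,1]-g[1])<72);print("tray",cv2.minAreaRect(C[k][:,:2].astype(np.float32)))
E
python3 go.py 440 60 250 0
```

```text
scene 357 circ (496.586181640625, 224.0375213623047) 31.777786254882812 mean [497.5176321  224.67439898  94.68012894] ell->z95 [497.93825247 224.93636944  95.        ] ((347.98681640625, 260.3032531738281), (21.135976791381836, 23.73468017578125), 104.3821029663086)
tray ((496.7867126464844, 224.51870727539062), (94.43185424804688, 95.97916412353516), 85.06815338134766)
top 226 circ (500.2833557128906, 223.1866455078125) 31.247608184814453 mean [500.43047557 223.39108815  94.91870552] ell->z95 [500.64836136 223.73644831  95.        ] ((197.07391357421875, 206.78099060058594), (18.578426361083984, 18.966022491455078), 7.680226802825928)
tray ((500.503173828125, 223.90203857421875), (94.46788024902344, 94.62694549560547), 85.0926513671875)
pos [ 480.  -245.2  277.2] yaw -0.164 shift [ 0.9818 -0.2978  0.0894] turn -0.1045 j [-0.48  0.17  1.77 -0.    1.2  -0.31] F [ 0.1 -0.6  0. ] t 7.6667
```

Cap centre is about (499, 224) with radius 31 mm and its top at 95; the tray agrees. I'll move over there with the gripper fully open.

```bash
python3 -m inch '[[[1,0.13,0,0,0],[1,0.26,0,0,0],[1,0.39,0,0.03,0],[1,0.52,0,0.06,0],[1,0.65,0,0.09,0],[1,0.78,0,0.12,0],[1,0.8,0,0.12,0],[1,0.8,0,0.12,0],[1,0.8,0,0.12,0],[1,0.8,0,0.12,0]]]' 100; python3 go.py 499 224 180 -0.164
```

```text
t: 8.5
eef_pos: [518.4, -9.2, 240.1]
tool_rot: [-0.0, 0.763, 0.647, -0.001]
wrist_force: [0.4, -0.7, 0.3]
gripper_width: 85.7
grip_force: 0.0
pos [518.4  -9.2 240.1] yaw -0.165 shift [ 0.7565 -0.1912  0.1999] turn -0.0004 j [-0.02  0.18  1.85 -0.    1.12  0.14] F [ 0.4 -0.7  0.3] t 8.5
```

```bash
python3 -m inch '[[[1,0.13,-0.033,0.03,0],[1,0.26,-0.066,0.06,0],[1,0.39,-0.1,0.1,0],[1,0.52,-0.13,0.13,0],[1,0.65,-0.164,0.17,0],[1,0.757,-0.191,0.2,0],[1,0.757,-0.191,0.2,0],[1,0.757,-0.191,0.2,0],[1,0.757,-0.191,0.2,0]]]'; python3 go.py 499 224 61 -0.164
```

```text
t: 9.25
eef_pos: [499.8, 223.8, 180.7]
tool_rot: [0.0, 0.763, 0.646, -0.0]
wrist_force: [0.5, 0.0, -0.2]
gripper_width: 85.5
grip_force: 0.0
pos [499.8 223.8 180.7] yaw -0.165 shift [ 0.0004 -0.0027  0.3989] turn -0.0006 j [ 0.42  0.29  1.85 -0.    1.    0.58] F [ 0.5  0.  -0.2] t 9.25
```

```bash
python3 -m inch '[[[1,0,-0.003,0.08,0],[1,0,-0.003,0.16,0],[1,0,-0.003,0.24,0],[1,0,-0.003,0.3,0],[1,0,-0.003,0.34,0],[1,0,-0.003,0.37,0],[1,0,-0.003,0.39,0],[1,0,-0.003,0.399,0],[1,0,-0.003,0.399,0]]]'; python3 go.py 499 224 61 -0.164
```

```text
t: 10.0
eef_pos: [498.8, 225.1, 61.0]
tool_rot: [0.0, 0.763, 0.647, 0.0]
wrist_force: [-0.2, 0.1, -0.2]
gripper_width: 85.7
grip_force: 0.0
pos [498.8 225.1  61. ] yaw -0.165 shift [-0.0036  0.0012  0.    ] turn -0.0004 j [ 0.42  0.46  1.93 -0.    0.76  0.59] F [-0.2  0.1 -0.2] t 10.0
```

```bash
python3 -m inch '[[[0.6,0,0,0,0],[0.6,0,0,0,0],[0.6,0,0,0,0],[0.6,0,0,0,0],[0.6,0,0,0,0],[0.6,0,0,0,0]]]' 100; python3 go.py 499 224 61 -0.164
```

```text
t: 10.5
eef_pos: [498.7, 225.7, 62.1]
tool_rot: [0.0, 0.763, 0.647, 0.0]
wrist_force: [-4.3, -0.2, 8.0]
gripper_width: 59.3
grip_force: 105.2
pos [498.7 225.7  62.1] yaw -0.164 shift [-0.0054  0.002   0.0036] turn 0.0001 j [0.42 0.46 1.93 0.   0.76 0.59] F [-4.3 -0.2  8. ] t 10.5
```

```bash
cat > st.py <<'E'
import go
from rig import robot
s=robot.get_state();print("torque",s["torque"].round(2),"w",s["gripper_width"],s["grip_force"])
E
python3 -m inch '[[[0.6,0,0,0,-0.05],[0.6,0,0,0,-0.1],[0.6,0,0,0,-0.15],[0.6,0,0,0,-0.2],[0.6,0,0,0,-0.25],[0.6,0,0,0,-0.3],[0.6,0,0,0,-0.3]]]'; python3 st.py 499 224 61 -0.164
```

```text
t: 11.08
eef_pos: [499.1, 226.0, 62.1]
tool_rot: [0.0, 0.589, 0.808, 0.001]
wrist_force: [-1.6, 0.4, 4.7]
gripper_width: 59.6
grip_force: 105.7
pos [499.1 226.   62.1] yaw 0.312 shift [-0.0062 -0.0023  0.0036] turn 0.3031 j [0.42 0.46 1.93 0.   0.76 0.11] F [-1.6  0.4  4.7] t 11.0833
torque [0.15 0.14 0.12] w 59.58195865667255 105.71526111569256
```

```bash
python3 -m inch '[[[0.6,0,0,0,-0.04],[0.6,0,0,0,-0.08],[0.6,0,0,0,-0.12]]]'; python3 st.py 499 224 61 -0.164
```

```text
t: 11.33
eef_pos: [498.5, 225.8, 62.1]
tool_rot: [-0.0, 0.511, 0.86, 0.0]
wrist_force: [-5.3, -0.0, 9.1]
gripper_width: 59.4
grip_force: 105.9
pos [498.5 225.8  62.1] yaw 0.498 shift [-0.0061 -0.0014  0.0036] turn 0.4216 j [ 0.42  0.46  1.93  0.    0.76 -0.08] F [-5.3 -0.   9.1] t 11.3333
torque [-0.04  0.65 -0.29] w 59.41197753815932 105.85637331940234
```

```bash
python3 -m inch '[[[0.6,0,0,0,-0.04],[0.6,0,0,0,-0.08],[0.6,0,0,0,-0.12]]]'; python3 st.py 499 224 61 -0.164
```

```text
t: 11.58
eef_pos: [497.9, 225.8, 62.2]
tool_rot: [-0.0, 0.428, 0.904, 0.0]
wrist_force: [-7.5, 0.7, 13.2]
gripper_width: 59.2
grip_force: 106.2
pos [497.9 225.8  62.2] yaw 0.687 shift [-0.0069 -0.0011  0.0038] turn 0.5415 j [ 0.42  0.46  1.93  0.    0.76 -0.26] F [-7.5  0.7 13.2] t 11.5833
torque [ 0.1   1.07 -0.27] w 59.23777742416382 106.18054253049195
```

```bash
python3 -m inch '[[[0.6,0,0,0,-0.02],[0.6,0,0,0,-0.04]]]'; python3 st.py 499 224 61 -0.164
```

```text
t: 11.75
eef_pos: [497.7, 225.8, 62.2]
tool_rot: [-0.001, 0.4, 0.917, 0.0]
wrist_force: [-7.7, 0.0, 14.1]
gripper_width: 59.0
grip_force: 106.3
pos [497.7 225.8  62.2] yaw 0.748 shift [-0.0072 -0.001   0.0041] turn 0.5807 j [ 0.42  0.46  1.93  0.    0.76 -0.33] F [-7.7  0.  14.1] t 11.75
torque [ 0.01  1.15 -0.3 ] w 59.028056285925736 106.33412967436016
```

```bash
python3 -m inch '[[[0.6,0,0,0,-0.02],[0.6,0,0,0,-0.04]]]'; python3 st.py 499 224 61 -0.164
```

```text
t: 11.92
eef_pos: [497.6, 225.6, 62.3]
tool_rot: [-0.001, 0.371, 0.929, -0.0]
wrist_force: [-8.2, -1.2, 14.4]
gripper_width: 59.5
grip_force: 106.5
pos [497.6 225.6  62.3] yaw 0.811 shift [-0.0071 -0.0007  0.0042] turn 0.6206 j [ 0.42  0.45  1.93  0.    0.76 -0.39] F [-8.2 -1.2 14.4] t 11.9167
torque [-0.14  1.2  -0.25] w 59.54178364776318 106.48095529060811
```

```bash
python3 -m inch '[[[0.6,0,0,0,-0.02],[0.6,0,0,0,-0.04]]]'; python3 st.py 499 224 61 -0.164
```

```text
t: 12.08
eef_pos: [497.5, 225.5, 62.3]
tool_rot: [-0.001, 0.342, 0.94, -0.0]
wrist_force: [-9.2, -1.2, 15.0]
gripper_width: 59.3
grip_force: 106.5
pos [497.5 225.5  62.3] yaw 0.874 shift [-0.0071 -0.0005  0.0042] turn 0.6606 j [ 0.42  0.45  1.93  0.    0.76 -0.45] F [-9.2 -1.2 15. ] t 12.0833
torque [-0.18  1.3  -0.3 ] w 59.26243151744889 106.51169640943408
```

```bash
python3 -m inch '[[[0.6,0,0,0,-0.02],[0.6,0,0,0,-0.04]]]'; python3 st.py 499 224 61 -0.164
```

```text
t: 12.25
eef_pos: [497.3, 225.4, 62.2]
tool_rot: [-0.001, 0.312, 0.95, -0.0]
wrist_force: [-8.9, -1.4, 15.9]
gripper_width: 59.4
grip_force: 106.6
pos [497.3 225.4  62.2] yaw 0.937 shift [-0.0073 -0.0003  0.0041] turn 0.7006 j [ 0.42  0.45  1.93  0.    0.76 -0.51] F [-8.9 -1.4 15.9] t 12.25
torque [-0.24  1.36 -0.34] w 59.40039472187044 106.55697660986334
```

```bash
python3 -m inch '[[[0.6,0,0,0,0],[0.6,0,0,0,0],[0.6,0,0,-0.005,0],[0.6,0,0,-0.01,0],[0.6,0,0,-0.01,0],[0.6,0,0,-0.01,0]]]'; python3 st.py 499 224 61 -0.164
```

```text
t: 12.75
eef_pos: [497.6, 225.4, 64.6]
tool_rot: [-0.001, 0.312, 0.95, -0.0]
wrist_force: [-7.3, -0.2, 10.0]
gripper_width: 59.2
grip_force: 107.1
pos [497.6 225.4  64.6] yaw 0.935 shift [-0.0065 -0.001   0.012 ] turn 0.6999 j [ 0.42  0.45  1.93  0.    0.76 -0.51] F [-7.3 -0.2 10. ] t 12.75
torque [-0.13  1.01 -0.02] w 59.20620686216912 107.0751723088324
```

```bash
python3 -m inch '[[[0.6,0,0,-0.005,0],[0.6,0,0,-0.01,0],[0.6,0,0,-0.01,0],[0.6,0,0,-0.01,0]]]'; python3 st.py 499 224 61 -0.164
python3 - <<'E'
from h import *
p,d=imaging.grab_frame("scene")
cv2.imwrite("pics/l5.png",crop(p,305,215,70,95,6))
C=cloud("scene",d)[250:300,310:375].reshape(-1,3);r=np.hypot(C[:,0]-499,C[:,1]-224)
k=(r<56)&(r>39);print(np.histogram(C[k,2],bins=[10,12,14,16,18,20,22,24,26,30]))
E
```

```text
t: 13.08
eef_pos: [498.4, 225.4, 67.0]
tool_rot: [-0.0, 0.312, 0.95, -0.0]
wrist_force: [-2.2, -0.5, 0.5]
gripper_width: 59.6
grip_force: 107.1
pos [498.4 225.4  67. ] yaw 0.935 shift [-0.0044 -0.0026  0.0199] turn 0.6999 j [ 0.42  0.45  1.93  0.    0.77 -0.51] F [-2.2 -0.5  0.5] t 13.0833
torque [ 0.01  0.51 -0.01] w 59.60990532765361 107.14611547999084
(array([18, 19, 27, 74, 85, 62, 19,  2,  0]), array([10, 12, 14, 16, 18, 20, 22, 24, 26, 30]))
```

View pics/l5.png

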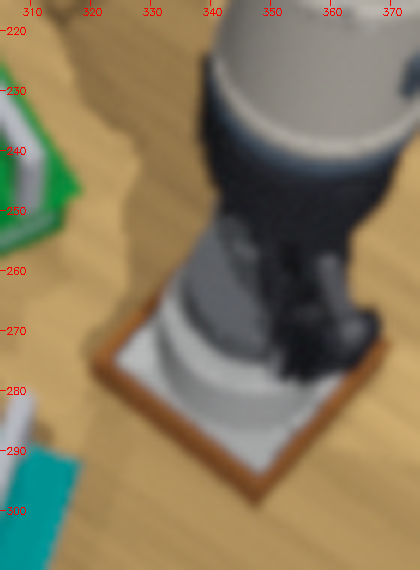

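```bash
python3 -m inch '[[[0.6,0,0,-0.004,0],[0.6,0,0,-0.008,0],[0.6,0,0,-0.008,0],[0.6,0,0,-0.008,0]]]'; python3 st.py 499 224 61 -0.164
```

```text
t: 13.47
eef_pos: [498.6, 225.4, 69.3]
tool_rot: [0.0, 0.312, 0.95, 0.0]
wrist_force: [-1.3, 0.7, -0.9]
gripper_width: 59.1
grip_force: 107.2
pos [498.6 225.4  69.3] yaw 0.935 shift [-0.0039 -0.003   0.0278] turn 0.6999 j [ 0.42  0.44  1.93 -0.    0.77 -0.51] F [-1.3  0.7 -0.9] t 13.4667
torque [ 0.02  0.22 -0.08] w 59.099476415580526 107.19687142409384
```

Run:
```python
from h import *
F=[]
for i in range(8):
    p,d=imaging.grab_frame("scene");F.append(robot.get_state()["wrist_force"])
print(np.mean(F,0),np.std(F,0))
C=cloud("scene",d);u=C[250:300,310:375].reshape(-1,3);r=np.hypot(u[:,0]-499,u[:,1]-224)
g=p[250:300,310:375].reshape(-1,3).astype(int);w=(np.ptp(g,axis=1)<25)&(g.min(1)>110)
for a,b in((40,50),(33,36)):
    k=(r>a)&(r<b)&w;print(a,b,k.sum(),np.percentile(u[k,2],[25,50,75]))
br=(np.ptp(g,axis=1)>35)&(r>44)&(r<64)&(u[:,2]>16)&(u[:,2]<25);print("tray rim z",np.median(u[br,2]))
```

```text
[-1.84832224  0.18642072 -0.85696256] [0.55459001 0.42420168 0.35312932]
40 50 73 [15.83703838 17.39369558 19.54027465]
33 36 143 [27.95942177 39.45236046 54.28183216]
tray rim z 19.38980096630027
```

The foot top still reads about 17 mm, which is its seated height, and the load is under 1 N. The cap is free, so I'll lift it straight up.

```bash
python3 -m inch '[[[0.6,0,0,-0.015,0],[0.6,0,0,-0.03,0],[0.6,0,0,-0.045,0],[0.6,0,0,-0.06,0],[0.6,0,0,-0.075,0],[0.6,0,0,-0.09,0],[0.6,0,0,-0.09,0],[0.6,0,0,-0.09,0],[0.6,0,0,-0.09,0],[0.6,0,0,-0.09,0]]]'; python3 st.py 499 224 61 -0.164
python3 - <<'E'
from h import *
p,d=imaging.grab_frame("scene")
cv2.imwrite("pics/l6.png",np.hstack([crop(p,310,215,65,95,6),crop(p,180,110,65,95,6)]))
E
```

```text
t: 14.7
eef_pos: [498.3, 225.3, 96.1]
tool_rot: [-0.0, 0.312, 0.95, -0.0]
wrist_force: [0.2, 0.4, 0.2]
gripper_width: 59.2
grip_force: 107.4
pos [498.3 225.3  96.1] yaw 0.935 shift [-0.0044 -0.0021  0.1169] turn 0.7 j [ 0.42  0.4   1.91 -0.    0.83 -0.51] F [0.2 0.4 0.2] t 14.7
torque [ 0.05 -0.03  0.  ] w 59.19905047519079 107.37373406533152
```

View pics/l6.png

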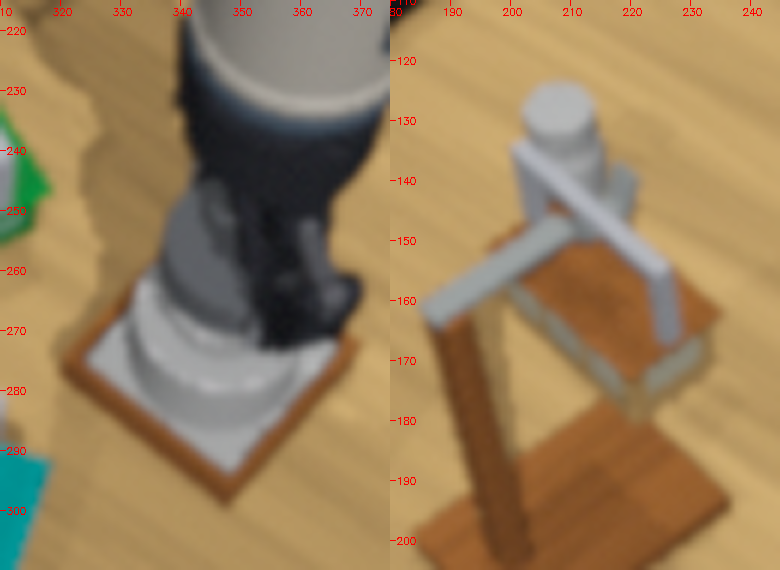

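The cap is held level above the white neck (cap at scene (343,258)), the tub sits in its tray, and the cabin still hangs on the hook. I'm handing in.

```bash
python3 -c "
from rig import robot
print(robot.hand_in())"
```

```text
the job is handed in; nothing more can be done
None
```

The job is handed in at about 15 s, with no verdict shown: the cabin hangs on the hook, released, and the gripper holds the loosened cap level about 2 cm above the tub, which stayed in its tray.

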